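# Close the bean canister: click the flap shut, snap the lid on and keep it pressed

## Task

Close up the open coffee bean canister: first press its hinged inner flap down until the catch holds it shut, then set the steel lid into the collar and press it straight down until it snaps home. Do not let go at the end: finish with the gripper still pressing the snapped-in lid firmly down onto its ledge, and leave the other tableware where it stands.

Things in the scene. Friction and masses are not known exactly. Their poses are not given: they have to be found in the camera images.
- canister: Bean canister fixed to the counter, 162 mm tall: round black base (radius 70 mm), clear wall (radius 58 mm) with brown beans, black collar on top. Origin: centre of its underside, on the counter; z up; +x points to the side with the flap's hinge (the flap's free edge is on the -x side).
- collar_top (a point): Centre of the collar's top rim, 162 mm above the canister's origin. The collar is a ring, outer radius 63 mm, inner 54 mm. Three white sprung round noses stand inward from its wall to radius 46.5 mm, centred 6.4 mm below this rim; the lid's edge pushes them outward (by 3.5 mm) on its way in.
- mouth (a point): Centre of the canister's mouth at the height of the ledge's top face, 22 mm below the collar's rim, 140 mm above the canister's origin; axes as the canister's. The lid is home when its origin is here. Its yaw does not matter.
- ledge: Dark steel ring inside the collar, fixed (origin and axes of the canister): inner radius 39 mm, top face 140 mm above the origin. The snapped-in lid rests on it. Unpressed, weight and noses push the lid onto it with about 4 to 7 N; firmly pressed means over 12 N between them: a downward push by the robot of 12 to 20 N is right.
- flap (a joint): Angle of the inner flap, a flat aluminium disc (radius 34 mm, 4 mm thick) in the mouth: 0 shut and level, its top 2 mm below the ledge's top; grows to 1.3 as its free edge rises. Light friction keeps it where it is left. A sprung catch resists from about 0.12 rad, lets it past at about 0.06 and then holds it shut; about 6 N at flap_press pushes it through. Open, it blocks the lid.
- flap_hinge (a point): Middle of the flap's hinge line, which runs along the canister's y axis direction: x = +37 mm, 136 mm above the canister's origin. Axes as the canister's. The flap's mid-plane passes through it.
- flap_press (a point): Where to press the flap: on its upper face, 2 mm above its mid-plane, 49 mm from the hinge line (12 mm beyond the disc's centre towards the free edge). Moves with the flap; its z is normal to the flap. Press it with shut fingers from above.
- lid: Loose round steel lid, about 0.22 kg, 51 mm tall, knob up on the counter. Origin: centre of its underside; z up. Edge radius 44 mm at the underside, 50 mm (widest) 8 to 10.5 mm up, 45 mm at 15.5 mm; then a dome, radius 40 mm, up to 24 mm; then the knob.
- lid_knob (a point): Centre of the top of the lid's knob, 51 mm above the lid's origin, axes as the lid's. The knob is a bar 44 mm long (lid's x), 16 mm wide (lid's y), 27 mm high, standing on the dome.
- lid_snap (a point): Point in the centre of the lid's widest edge, 9 mm above its origin. Pressed in, the lid meets the noses with its underside about 13 to 14 mm above the ledge; resistance grows to about 8 to 14 N, drops suddenly 9 to 6 mm above the ledge, and from there the noses pull the lid down; on the ledge it stops hard.
- mug: White mug, radius 38 mm, 90 mm tall, to be left alone. Origin under its centre.
- syrup: Amber bottle, radius 32 mm, 190 mm tall, to be left alone. Origin under its centre.
- sugar_jar: White jar with a flat metal cap, radius 34 mm, 80 mm tall, to be left alone. Origin under its centre.
There are look-alikes about, which are no part of the job. What is shaped like the lid but blue is not meant.

How it is judged:
By the outcome, as a careful person would: the job done as asked, in the order asked, and still so for the second after the job is handed in, while the arm keeps its last pose, push and grip.
It also fails if it takes over 72 s, if anything falls off the work surface, if the arm or the gripper's body presses on something with over 40 N, if the wrist force passes 120 N, or if a joint passes its speed limit or range.

## Robot

A 6-joint arm with a two-finger parallel gripper is mounted at the origin on the work surface. World frame = base frame: x ahead of the robot, y to its left, z up, the work surface at z = 0. Lengths are in m, angles in rad, forces in N, time in s.
With the tool pointing down it reaches from about 0.3 to 0.95 m from the base axis. Payload 3.1 kg.
Tool frame: the origin (TCP) lies midway between the tips of the shut fingers; the grasp point (between the pads) lies ctrl.grip_depth behind it (ctrl.grip_depth is the distance from the TCP to the grasp point, in m); z points along the fingers, y is the direction in which the jaws open and shut (so a half turn about z gives the same grasp; the last joint's range is limited). The gripper opens to 85 mm and grips with 20 to 120 N. Pads are 22 mm wide; open, the fingers measure 114 mm over their backs; the gripper's body (76 mm by 85 mm) begins 54 mm behind the grasp point. The pads swing forward as they close: fully open they stand 13 mm farther back than shut.
Start: joints at [-1.282, 0.308, 1.634, -0, 1.2, -0.07], TCP at [0.219, -0.585, 0.231] pointing down, gripper open.
Joint ranges: [-3.06, 3.06], [-0.79, 1.96], [0.05, 2.63], [-1.19, 4.34], [0.05, 2.64], [-2.94, 2.94]. Speed limits (rad/s): [2.79, 2.79, 3.14, 3.14, 3.14, 3.14].

## Interface

Orientations are given as [roll, pitch, yaw] about the fixed x, y, z axes, in that order (R = Rz(yaw) Ry(pitch) Rx(roll)).
In Python, from plant import ctrl, cams gives the robot as it stands.
- The arm moves only by the tool move_arm, never from a script. Its argument "rows" is one flat list of numbers, 7 for each row, row after row: the shift along the world's x, y, z in units of 30 mm (1.0 is 30 mm), then the turn, a rotation vector about the world's x, y, z in units of 5 degrees (1.0 is 5 degrees), then the closure, from 0 (fully open) to 1 (shut). A call has 1 to 10 rows; each row shifts and turns the commanded pose from where the row before left it; what a row does not reach is not made up. A row lasts 1/8 s, in which the tool goes at most 62.5 mm and 10.7 degrees, less where a joint would pass 70% of its speed; a pose out of reach is approached as far as the arm can. A call is refused whole if a number of a shift passes 1 or a number of a turn 1, either way. A call with a gripper value outside its range is refused whole. The fingers move at their own pace and stop on an object; the grip force is fixed at half the most. Time passes only in rows, so rows that do not move let the fingers close. It gives the time, the measured TCP pose, the force and the opening at its end, in the units of the state.
- ctrl.get_state(): the state, without advancing time (a new reading comes with each control period).
- cams.capture(name): name is "scene" or "top" or "wrist"; returns (picture, depth): 420x560x3 uint8, blue, green, red; 420x560 float32, m along the optical axis (not along the pixel's ray), 0 where there is no reading.
- cams.get_calibration(name): a dict with "fov_y" (degrees; the focal length in pixels is half the picture's height over the tangent of half this angle, whatever the lens; pixels are square), "cx", "cy" (the principal point, pixels), "rvec" (rotation vector, rad) and "tvec" (3), from world to camera coordinates, as OpenCV has them; the wrist camera has in their place "tool_from_camera" (4x4, takes a point from camera to tool coordinates, whose origin is the TCP and whose axes are the flange's). Camera axes: x right, y down, z forward; pixel columns grow to the right and rows downward; lengths in m; the calibration is good to about 2 mm. A picture is of the moment at which its call begins: read the wrist's pose just before it. get_calibration takes no time and is no camera call.
- ctrl.sign_off(): hands the job in, once; it reports no verdict.
The state is a dict: "time": time; "qpos": joint angles; "dq": joint speeds; "effort": joint torques, N m; "position": TCP position; "tool_rot": TCP orientation; "wrist_force": force on the tool from outside, world axes, zero at the start; "torque": the same for the moment, N m; "width": opening from 0.0 (shut) to 1.0 (fully open).
Only numpy, scipy, OpenCV 4.12 (cv2) and the standard library are available. Lean on these libraries where they do the work, as an engineer would, in place of code of your own. Each camera call takes 0.05 s, during which the arm holds its last target. There are 200 camera calls.

## Working session

There is one attempt and no reset: what is moved stays moved. The work goes in short steps, Python scripts to look and compute and a tool call to move; the robot and the scene stay as the last step left them, time stands still between calls to the robot, and variables do not carry over. Pictures are saved under pics/ and viewed, about 8 in all and at most 12, crops included, and the job is handed in when it is done.

Besides the shell and the picture viewer there is one more tool, called after "Request:" as name(argument=value, ...) on one line, values as JSON. move_arm: Moves the arm, as the interface text tells. Its arguments: {"type":"object","properties":{"rows":{"type":"array"}},"required":["rows"]}

```bash
mkdir -p pics; cat > h.py <<'E'
import numpy as np, cv2
from plant import ctrl, cams
def cal(n):
    c=cams.get_calibration(n); f=210/np.tan(np.radians(c['fov_y'])/2)
    if n=='wrist':
        return f,c['cx'],c['cy'],np.array(c['tool_from_camera'])
    R=cv2.Rodrigues(np.array(c['rvec'],float))[0]; t=np.array(c['tvec'],float).ravel()
    T=np.eye(4); T[:3,:3]=R.T; T[:3,3]=-R.T@t
    return f,c['cx'],c['cy'],T
def rpy(r):
    from scipy.spatial.transform import Rotation as Ro
    return Ro.from_euler('xyz',r).as_matrix()
def cloud(n,d):
    f,cx,cy,T=cal(n)
    if n=='wrist':
        s=ctrl.get_state(); W=np.eye(4); W[:3,:3]=rpy(s['tool_rot']); W[:3,3]=s['position']; T=W@T
    v,u=np.mgrid[0:d.shape[0],0:d.shape[1]]
    P=np.stack([(u-cx)/f*d,(v-cy)/f*d,d],-1)
    P=P@T[:3,:3].T+T[:3,3]; P[d==0]=np.nan
    return P
def ray(n,u,v,z):
    f,cx,cy,T=cal(n)
    if n=='wrist':
        s=ctrl.get_state(); W=np.eye(4); W[:3,:3]=rpy(s['tool_rot']); W[:3,3]=s['position']; T=W@T
    d=T[:3,:3]@np.array([(u-cx)/f,(v-cy)/f,1]); o=T[:3,3]
    return o+d*(z-o[2])/d[2]
E
python3 - <<'E'
from h import *
print(ctrl.get_state(),ctrl.grip_depth)
for n in('scene','top'):
    p,d=cams.capture(n); cv2.imwrite(f'pics/{n}0.png',p); np.savez(f'{n}0.npz',p=p,d=d)
    print(n,cal(n)[3].round(3),cams.get_calibration(n),(d==0).mean())
E
```

```text
{'time': 0.0, 'qpos': array([-1.28169563e+00,  3.08996766e-01,  1.63516189e+00,  4.21570922e-06,
        1.19971010e+00, -6.96797131e-02]), 'dq': array([ 1.61966465e-04, -2.97290066e-04, -1.69526640e-03, -2.29915049e-05,
        2.05783902e-04, -6.68108963e-04]), 'effort': array([ 6.23285850e-04, -4.15250874e+01, -2.76666301e+01,  9.06446553e-05,
        1.03561181e-02, -1.01278670e-05]), 'position': array([ 0.21921384, -0.58443001,  0.23006396]), 'tool_rot': array([-3.13932235e+00, -1.62385330e-04,  3.58778693e-01]), 'wrist_force': array([-0.41522685,  0.04560483,  1.18084646]), 'torque': array([-0.00987706,  0.0238346 ,  0.02593237]), 'width': 1.001137907205872} 0.0187
scene [[-0.53   0.447 -0.721  1.496]
 [ 0.848  0.29  -0.444  0.55 ]
 [ 0.011 -0.846 -0.533  0.795]
 [ 0.     0.     0.     1.   ]] {'fov_y': 51.27119620208511, 'cx': 278.3637236859489, 'cy': 205.80295122596985, 'rvec': array([ 1.15643442,  2.10084882, -1.15148963]), 'tvec': array([ 0.31756112, -0.15572358,  1.74595721])} 0.010386904761904762
top [[-0.065 -0.976  0.206  0.349]
 [-0.998  0.064 -0.011 -0.003]
 [-0.002 -0.206 -0.978  1.218]
 [ 0.     0.     0.     1.   ]] {'fov_y': 50.71903200381412, 'cx': 281.7987211337541, 'cy': 206.78472823466288, 'rvec': array([ 2.04443584, -2.18137359,  0.22530314]), 'tvec': array([0.02224319, 0.59236245, 1.11968243])} 0.004260204081632653
```

View pics/scene0.png

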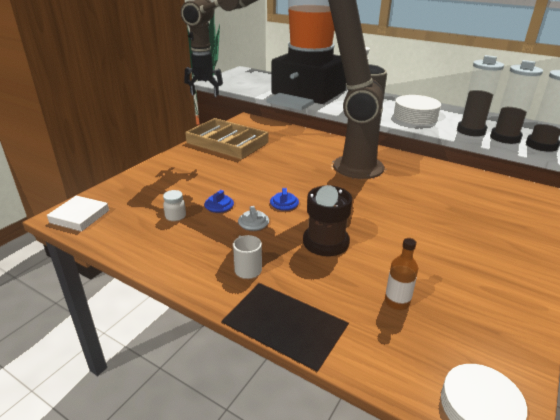

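View pics/top0.png

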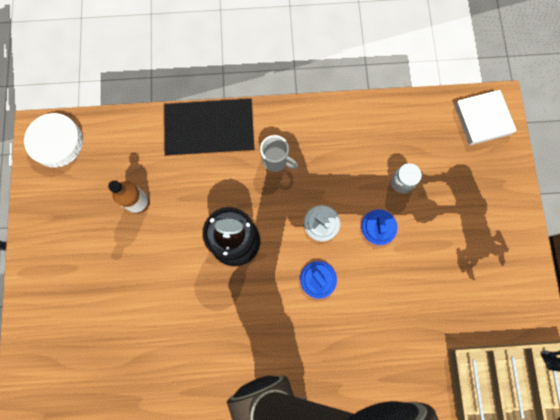

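The scene view shows the steel lid at (254,217), blue look-alikes at (219,202) and (284,200), and the canister at (328,220) with its flap up. In the top view, the steel lid is at (322,223), the blue ones at (379,227) and (318,280), the canister collar at (230,235), the mug at (276,153), the jar at (406,178) and the syrup at (128,195). The grey lid fits the description; next I measure it and confirm it in a crop.

```bash
python3 - <<'E'
from h import *
Z=np.load('top0.npz'); p,d=Z['p'],Z['d']; P=cloud('top',d)
S=np.load('scene0.npz'); Q=cloud('scene',S['d'])
def circ(X):
    A=np.c_[2*X[:,:2],np.ones(len(X))]; s=np.linalg.lstsq(A,(X[:,:2]**2).sum(1),rcond=None)[0]
    return s[:2],np.sqrt(s[2]+s[:2]@s[:2])
print('table z',np.nanmedian(P[300:340,100:180,2]), np.nanmedian(Q[270:280,330:370,2]))
# lid: silhouettes
for nm,A,r0,r1,c0,c1 in(('lidtop',P,200,250,298,348),('lidscn',Q,200,235,230,275)):
    X=A[r0:r1,c0:c1].reshape(-1,3)
    k=X[(X[:,2]>.042)&(X[:,2]<.06)]; w=X[(X[:,2]>.006)&(X[:,2]<.014)]; dm=X[(X[:,2]>.016)&(X[:,2]<.03)]
    c=np.mean(k[:,:2],0); e=np.linalg.eigh(np.cov((k[:,:2]-c).T))
    print(nm,len(k),'knob',np.median(k,0).round(4),(k.min(0)+k.max(0))/2,'axis',np.degrees(np.arctan2(e[1][1,1],e[1][0,1])),e[0]**.5,'dome',len(dm),circ(dm) if len(dm)>9 else'', (w.min(0)+w.max(0))/2)
for nm,A,r0,r1,c0,c1 in(('can top',P,195,275,195,270),('can scn',Q,170,260,295,365)):
    X=A[r0:r1,c0:c1].reshape(-1,3); z=X[:,2]
    r=X[(z>.156)&(z<.168)]; print(nm,len(r),circ(r))
    c,_=circ(r); f=X[(z>.170)&(z<.25)]
    print(' flap',len(f),f.min(0).round(3),f.max(0).round(3))
    # plane fit
    m=f.mean(0); n=np.linalg.svd(f-m)[2][2]; n*=np.sign(n[2]); print(' mean',m.round(4),'n',n.round(3),'tilt',np.arccos(n[2]),'az',np.degrees(np.arctan2(n[1],n[0])), np.std((f-m)@n))
for nm,A,b in(('mug',P,(130,175,255,300)),('syr',P,(175,215,105,150)),('sug',P,(160,200,388,425))):
    X=A[b[0]:b[1],b[2]:b[3]].reshape(-1,3);X=X[X[:,2]>.06];print(nm,X.min(0).round(3),X.max(0).round(3))
print(cams.get_calibration('wrist'))
a=cv2.resize(p[195:275,195:270],None,fx=5,fy=5,interpolation=2); b=cv2.resize(p[195:275,293:368],None,fx=5,fy=5,interpolation=2)
cv2.imwrite('pics/crop1.png',np.hstack([a,b]))
E
```

```text
table z 0.0009909025462304655 0.0013182272446661258
lidtop 105 knob [ 0.5515 -0.1214  0.0509] [ 0.55225915 -0.12254804  0.04924571] axis 46.108810181341866 [0.00489311 0.01286569] dome 640 (array([ 0.55177251, -0.12200083]), np.float64(0.03295054577491336)) [ 0.54809825 -0.12380279  0.01002131]
lidscn 52 knob [ 0.5543 -0.1225  0.0513] [ 0.5523036  -0.12429928  0.04998717] axis 45.28694280247108 [0.00492102 0.01418806] dome 333 (array([ 0.52262485, -0.14637142]), np.float64(0.06039064243351531)) [ 0.51942858 -0.14567482  0.0099818 ]
can top 702 (array([0.51647721, 0.11947721]), np.float64(0.05520197224845767))
 flap 190 [0.505 0.086 0.17 ] [0.538 0.15  0.198]
 mean [0.521  0.1184 0.1828] n [ 0.671 -0.134  0.729] tilt 0.754085456477096 az -11.28153690986236 0.002834233264093608
can scn 453 (array([0.51807166, 0.11945781]), np.float64(0.052378810441713455))
 flap 181 [0.511 0.083 0.17 ] [0.54  0.148 0.194]
 mean [0.5229 0.1163 0.1807] n [ 0.746 -0.142  0.651] tilt 0.8620520184078972 az -10.798647419578009 0.0020742542985918524
mug [ 0.706 -0.065  0.06 ] [0.786 0.033 0.096]
syr [0.612 0.351 0.06 ] [0.675 0.415 0.195]
sug [ 0.627 -0.391  0.06 ] [ 0.686 -0.33   0.086]
{'fov_y': 58.0956708426472, 'cx': 281.0322242045774, 'cy': 207.84045640241047, 'tool_from_camera': array([[-7.25849550e-05, -9.64824324e-01, -2.62895451e-01,
         6.72531085e-02],
       [ 9.99999635e-01, -2.93903760e-04,  8.02526508e-04,
        -9.38994757e-05],
       [-8.51563057e-04, -2.62895297e-01,  9.64823993e-01,
        -1.42811677e-01],
       [ 0.00000000e+00,  0.00000000e+00,  0.00000000e+00,
         1.00000000e+00]])}
```

View pics/crop1.png

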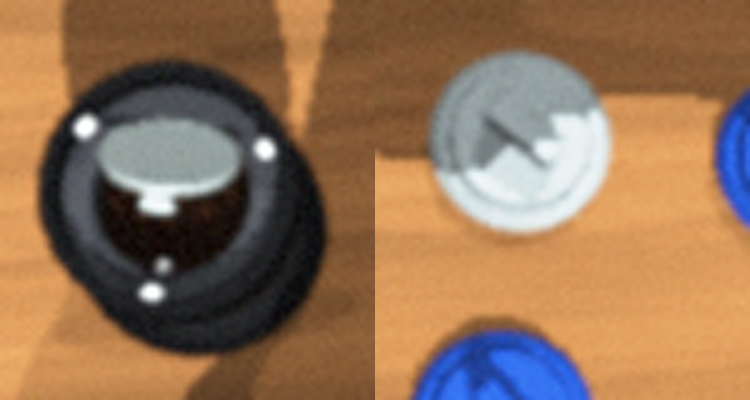

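The left crop shows the canister: white noses at about (85,127), (265,150), (152,292), and the flap leaning with its free edge and tab at (155,200). The right crop shows the grey steel lid with its knob at (520,140); the blue one sits beside it. Candidates: steel (322,223), blue (379,227), (318,280). Only the first is steel. Lid ≈ (0.552,-0.122), knob axis 45°, knob top 0.051 ✓; canister ≈ (0.517,0.119), +x azimuth ≈ -11°, flap ≈ 0.85 rad. I now move above the canister for a wrist view.

Request:
move_arm(rows=[0.41,0.97,0.24,0,0,0.98,1,0.41,0.97,0.24,0,0,0.98,1,0.41,0.97,0.24,0,0,0.98,1,0.41,0.97,0.24,0,0,0.98,1,0.41,0.97,0.24,0,0,0.98,1,0.41,0.97,0.24,0,0,0.98,1,0.41,0.97,0.24,0,0,0.98,1,0.41,0.97,0.24,0,0,0.98,1,0.41,0.97,0.24,0,0,0.98,1,0.41,0.97,0.24,0,0,0.98,1])

```text
time: 1.35
position: [0.3425, -0.293, 0.303]
tool_rot: [-3.141, -0.0, 1.217]
wrist_force: [0.3, -0.2, 0.1]
width: -0.001
```

Request:
move_arm(rows=[0.41,0.97,0,0,0,0.9,1,0.41,0.97,0,0,0,0.9,1,0.41,0.97,0,0,0,0,1,0.41,0.97,0,0,0,0,1,0.41,0.97,0,0,0,0,1,0.41,0.97,0,0,0,0,1,0.41,0.97,0,0,0,0,1,0.41,0.97,0,0,0,0,1,0.41,0.97,0,0,0,0,1,0.41,0.97,0,0,0,0,1])

```text
time: 2.6
position: [0.4654, -0.0022, 0.3028]
tool_rot: [-3.141, 0.0, 1.371]
wrist_force: [-0.2, 0.1, -0.6]
width: -0.004
```

Request:
move_arm(rows=[0.41,0.97,0,0,0,0,1,0.41,0.97,0,0,0,0,1,0.41,0.97,0,0,0,0,1,0.41,0.97,0,0,0,0,1,0,0,0,0,0,0,1,0,0,0,0,0,0,1])

```text
time: 3.35
position: [0.5141, 0.1128, 0.3027]
tool_rot: [-3.14, 0.001, 1.371]
wrist_force: [0.0, -0.3, 1.0]
width: 0.003
```

```bash
python3 - <<'E'
from h import *
s=ctrl.get_state(); print(s['position'],s['tool_rot'],s['wrist_force'],s['time'])
p,d=cams.capture('wrist'); cv2.imwrite('pics/w1.png',p); np.savez('w1.npz',p=p,d=d,pos=s['position'],rot=s['tool_rot'])
P=cloud('wrist',d); print(np.nanmin(d[d>0]),np.nanmax(d))
m=(p.min(2)>225).astype(np.uint8); n,l,st,c=cv2.connectedComponentsWithStats(m)
for i in range(1,n):
    if st[i,4]>20: print(st[i],c[i].round(1),ray('wrist',*c[i],.1556).round(4))
E
```

```text
[0.51407727 0.1127803  0.3027    ] [-3.14033500e+00  1.05899925e-03  1.37141564e+00] [ 0.03586056 -0.27797514  1.01407559] 3.35
0.056914188 0.53345263
[314 122  13  11  86] [319.8 127.3] [0.5532 0.1559 0.1556]
[325 164   5  12  33] [327.2 168.9] [0.5534 0.1237 0.1556]
[218 182   9  11  78] [221.7 187. ] [0.47   0.1261 0.1556]
[ 458  206  102   88 4355] [509.2 242.5] [0.6888 0.0346 0.1556]
[316 236   8   8  56] [319.4 239.5] [0.5375 0.0679 0.1556]
[333 302  24  10 186] [344.4 306. ] [0.5481 0.004  0.1556]
```

View pics/w1.png

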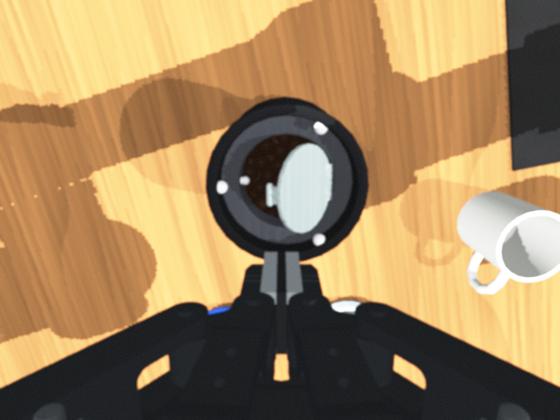

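The wrist view shows the three noses at (320,127), (222,187), (319,240), the flap at (305,188) with its tab at (270,195), and the catch at (244,181).

```bash
python3 - <<'E'
from h import *
Z=np.load('w1.npz'); p,d=Z['p'],Z['d']; P=cloud('wrist',d)
def circ(X):
    A=np.c_[2*X[:,:2],np.ones(len(X))]; s=np.linalg.lstsq(A,(X[:,:2]**2).sum(1),rcond=None)[0]
    return s[:2],np.sqrt(s[2]+s[:2]@s[:2])
N=np.array([ray('wrist',*c,.1556) for c in((319.8,127.3),(221.7,187),(319.4,239.5))]); c,r=circ(N); print('noses',c,r,np.degrees(np.arctan2(*(N[:,:2]-c).T[::-1])))
t=np.array([ray('top',*q,.1556) for q in((212,220.4),(248,225),(225.4,253.4))]); print('top noses',circ(t))
# rim top by depth
X=P[90:262,200:375].reshape(-1,3); z=X[:,2]; R=X[(z>.159)&(z<.166)]; print('rim',len(R),np.median(R[:,2]),circ(R))
rr=np.hypot(*(R[:,:2]-c).T); print(np.percentile(rr,[1,5,50,95,99]))
# dark rim: inner/outer edges via boundaries of depth mask
for sgn in(1,):
  a=np.degrees(np.arctan2(R[:,1]-c[1],R[:,0]-c[0]))
  out=[];inn=[]
  for k in range(-180,180,10):
    s=(a>=k)&(a<k+10)
    if s.sum()>15:
      q=R[s]; rq=rr[s]; out.append(q[rq>np.percentile(rq,93)].mean(0)); inn.append(q[rq<np.percentile(rq,7)].mean(0))
  print('outer',circ(np.array(out)),'inner',circ(np.array(inn)),len(out))
hs=p[...,:].astype(int); m=(hs.min(2)>120)
m[:,:]&=False; m[140:236,272:335]=p[140:236,272:335].min(2)>120
f=P[m]; f=f[(f[:,2]>.14)&(f[:,2]<.215)]; mu=np.median(f,0); k=np.abs(f-mu).max(1)<.04; f=f[k]
n=np.linalg.svd(f-f.mean(0),full_matrices=False)[2][2]; n*=np.sign(n[2]); print('flap',len(f),f.mean(0),n,np.arccos(n[2]),np.degrees(np.arctan2(n[1],n[0])),f.min(0),f.max(0))
e=f[f[:,2]>f[:,2].max()-.006]; print('free edge',e.mean(0))
for u,v in((270,195),(244,181)): print(ray('wrist',u,v,.19),P[v,u])
E
```

```text
noses [0.52046173 0.11634627] 0.05139387402228246 [ 50.41196237 169.0932006  -70.65473078]
top noses (array([0.51741308, 0.11798149]), np.float64(0.05065485293792112))
rim 5969 0.1621341790947438 (array([0.51935346, 0.11837084]), np.float64(0.055666364530462704))
[0.01927859 0.02691289 0.05744754 0.06229309 0.06306194]
outer (array([0.52048428, 0.11762479]), np.float64(0.06189259267007647)) inner (array([0.50570085, 0.12060174]), np.float64(0.04382657191169737)) 35
flap 3906 [0.53292819 0.11604977 0.17060503] [ 0.76111668 -0.14386871  0.63245805] 0.8860738669119619 -10.703940827382537 [0.50820937 0.07783117 0.14000473] [0.55833424 0.14771351 0.19435279]
free edge [0.51663599 0.11871524 0.19064838]
[0.50841351 0.1200658  0.19      ] [0.50816325 0.11932952 0.18675876]
[0.49293253 0.1332944  0.19      ] [0.48523483 0.12349454 0.13412954]
```

Centre ≈ (0.520,0.117), +x azimuth -10.7° (noses and rim agree), flap 0.89 rad. Now pressing the flap along its arc.

Request:
move_arm(rows=[0.26,0.13,-0.6,0,0,0,1,0,0,-0.8,0,0,0,1,0,0,-0.8,0,0,0,1,0,0,-0.7,0,0,0,1,0,0,-0.36,0,0,0,1,0,0,0,0,0,0,1])

```text
time: 4.15
position: [0.5217, 0.1167, 0.2041]
tool_rot: [-3.139, 0.001, 1.371]
wrist_force: [0.6, -0.3, -0.4]
width: -0.002
```

Request:
move_arm(rows=[-0.02,0.005,-0.2,0,0,0,1,-0.02,0.005,-0.2,0,0,0,1,-0.03,0.005,-0.2,0,0,0,1,-0.03,0.005,-0.2,0,0,0,1,-0.03,0.005,-0.2,0,0,0,1,-0.05,0.01,-0.2,0,0,0,1,-0.07,0.01,-0.2,0,0,0,1,-0.07,0.015,-0.2,0,0,0,1,-0.05,0.01,-0.1,0,0,0,1])

```text
time: 5.28
position: [0.511, 0.1191, 0.1539]
tool_rot: [-3.141, 0.0, 1.371]
wrist_force: [1.0, -0.6, -0.3]
width: -0.0
```

Request:
move_arm(rows=[-0.02,0,-0.1,0,0,0,1,-0.02,0,-0.1,0,0,0,1,-0.02,0,-0.1,0,0,0,1,-0.02,0,-0.08,0,0,0,1,0,0,0,0,0,0,1])

```text
time: 5.9
position: [0.5095, 0.1193, 0.1442]
tool_rot: [3.141, -0.0, 1.371]
wrist_force: [-1.1, -0.3, 4.9]
width: 0.003
```

Request:
move_arm(rows=[0,0,-0.07,0,0,0,1,0,0,-0.07,0,0,0,1,0,0,0,0,0,0,1])

```text
time: 6.28
position: [0.5088, 0.119, 0.1384]
tool_rot: [-3.141, 0.0, 1.371]
wrist_force: [-0.9, -0.2, -0.4]
width: 0.001
```

Request:
move_arm(rows=[0,0,-0.07,0,0,0,1,0,0,-0.06,0,0,0,1,0,0,0,0,0,0,1])

```text
time: 6.65
position: [0.5091, 0.1192, 0.1373]
tool_rot: [-3.141, 0.0, 1.371]
wrist_force: [-6.3, -0.9, 14.7]
width: -0.0
```

Request:
move_arm(rows=[0,0,0.3,0,0,0,1,0,0,1,0,0,0,1,0,0,1,0,0,0,1,0,0,1,0,0,0,1,0,0,1,0,0,0,1,0,0,1,0,0,0,1,0,0,0,0,0,0,1])

```text
time: 7.52
position: [0.5109, 0.1194, 0.2967]
tool_rot: [3.136, -0.002, 1.371]
wrist_force: [0.5, 0.2, 0.1]
width: -0.001
```

```bash
python3 - <<'E'
from h import *
s=ctrl.get_state()
p,d=cams.capture('wrist'); cv2.imwrite('pics/w2.png',p[80:270,180:400]); P=cloud('wrist',d)
X=P.reshape(-1,3); r=np.hypot(X[:,0]-.52,X[:,1]-.117); a=(r<.033)&(X[:,2]<.2); print(s['position'],np.percentile(X[a,2],[2,10,50,90,98]))
f=X[a]; n=np.linalg.svd(f-f.mean(0),full_matrices=False)[2][2]; print(n,len(f))
m=(p.min(2)>215).astype(np.uint8); k,l,st,c=cv2.connectedComponentsWithStats(m)
for i in range(1,k):
    if st[i,4]>20: print(st[i],c[i].round(1),ray('wrist',*c[i],.1556).round(4))
E
```

```text
[0.51088572 0.11941795 0.29668218] [0.10114663 0.13504024 0.13605444 0.13695171 0.13751616]
[0.04461566 0.13280367 0.99013768] 5151
[321 132  11  11  77] [325.7 137.1] [0.5516 0.1556 0.1556]
[ 244  150   89   79 5026] [290.8 189. ] [0.5189 0.1224 0.1556]
[221 192  10  11  80] [225.1 196.8] [0.4684 0.1264 0.1556]
[ 461  210   99   92 4477] [509.7 249.3] [0.6807 0.0393 0.1556]
[320 246   9   9  64] [324.  249.6] [0.5354 0.0686 0.1556]
[341 309  13   4  40] [348.2 310.3] [0.546  0.0112 0.1556]
```

View pics/w2.png

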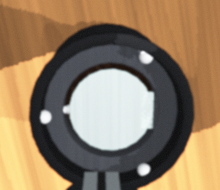

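The crop shows the flap shut and level in the mouth (its face lies at z 0.136–0.137). On to the lid.

Request:
move_arm(rows=[0.15,-0.9,0,0,0,-0.75,0,0.15,-0.9,0,0,0,-0.75,0,0.15,-0.9,0,0,0,-0.75,0,0.15,-0.9,0,0,0,-0.75,0,0.15,-0.9,0,0,0,-0.75,0,0.15,-0.9,-0.5,0,0,-0.75,0,0.15,-0.9,-0.5,0,0,-0.75,0,0.15,-0.9,-0.6,0,0,-0.75,0,0.17,-0.85,-0.6,0,0,-0.75,0,0,0,0,0,0,0,0])

```text
time: 8.82
position: [0.5476, -0.123, 0.2239]
tool_rot: [-3.135, 0.004, 0.78]
wrist_force: [-0.5, 0.2, 0.6]
width: 1.004
```

```bash
python3 - <<'E'
from h import *
s=ctrl.get_state(); print(s['position'],s['tool_rot'])
p,d=cams.capture('wrist'); cv2.imwrite('pics/w3.png',p); P=cloud('wrist',d)
X=P.reshape(-1,3); r=np.hypot(X[:,0]-.552,X[:,1]+.122)
k=X[(r<.035)&(X[:,2]>.046)&(X[:,2]<.056)]
print(len(k),np.median(k,0))
(c,wh,a)=cv2.minAreaRect((k[:,:2]*1000).astype(np.float32)); print('knob rect',c,wh,a)
e=np.linalg.eigh(np.cov(k[:,:2].T)); print(np.degrees(np.arctan2(e[1][1,1],e[1][0,1])),e[0]**.5)
b=X[(r<.065)&(X[:,2]>.0065)&(X[:,2]<.014)]; print(len(b),(b.min(0)+b.max(0))/2,np.ptp(b,axis=0)); print('circle',cv2.minEnclosingCircle((b[:,:2]*1000).astype(np.float32)))
E
```

```text
[ 0.54762617 -0.12299287  0.22388798] [-3.13520996  0.00360061  0.77996413]
951 [ 0.55590285 -0.12323004  0.05238002]
knob rect (555.2703857421875, -124.03125762939453) (43.821990966796875, 15.935812950134277) 47.23886489868164
47.339258569429774 [0.00456517 0.01267732]
566 [ 0.55526983 -0.12437141  0.01139863] [0.09931909 0.09938171 0.00519297]
circle ((555.3003540039062, -124.48163604736328), 50.02989196777344)
```

View pics/w3.png

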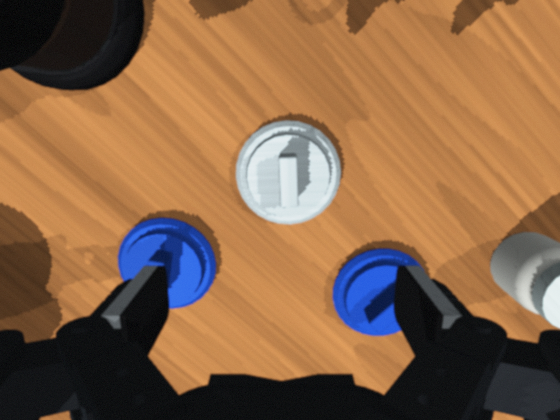

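The steel lid sits at (288,172), its knob upright at (288,182). Measured knob is 43.8×15.9 mm and edge radius 50.0 mm, both matching. Blue lids at (167,262) and (380,290) stay clear of the fingers. Descending.

Request:
move_arm(rows=[0.26,-0.04,-0.5,0,0,0.5,0.5,0,0,-1,0,0,0,0.5,0,0,-1,0,0,0,0.5,0,0,-1,0,0,0,0.5,0,0,-1,0,0,0,0.5,0,0,-0.5,0,0,0,0.5,0,0,0,0,0,0,0.5,0,0,0,0,0,0,0.5])

```text
time: 9.88
position: [0.559, -0.1236, 0.0793]
tool_rot: [3.14, -0.001, 0.826]
wrist_force: [0.6, -0.3, 0.0]
width: 0.499
```

```bash
python3 - <<'E'
from h import *
s=ctrl.get_state(); print(s['position'],s['tool_rot'],s['dq'].round(3))
p,d=cams.capture('wrist'); cv2.imwrite('pics/w4.png',p); P=cloud('wrist',d)
print(ctrl.get_state()['position'])
X=P.reshape(-1,3); r=np.hypot(X[:,0]-.554,X[:,1]+.123)
k=X[(r<.035)&(X[:,2]>.046)&(X[:,2]<.056)]
print(len(k),np.median(k,0)); print('knob rect',cv2.minAreaRect((k[:,:2]*1000).astype(np.float32)))
E
```

```text
[ 0.55899128 -0.12357301  0.07927465] [ 3.13951718e+00 -1.10365454e-03  8.26092057e-01] [-0.003 -0.008 -0.006 -0.    -0.002 -0.   ]
[ 0.55918437 -0.12371334  0.07952919]
2760 [ 0.55545023 -0.123478    0.05128089]
knob rect ((554.1599731445312, -124.63142395019531), (43.847293853759766, 16.014793395996094), 47.59660339355469)
```

Request:
move_arm(rows=[-0.16,-0.035,-0.4,0,0,0,0.5,0,0,-0.5,0,0,0,0.5,0,0,-0.4,0,0,0,0.5,0,0,-0.3,0,0,0,0.5,0,0,-0.1,0,0,0,0.5,0,0,0,0,0,0,0.5,0,0,0,0,0,0,0.5])

```text
time: 10.8
position: [0.5535, -0.1247, 0.0274]
tool_rot: [3.141, -0.0, 0.826]
wrist_force: [1.4, 0.9, -0.9]
width: 0.498
```

Request:
move_arm(rows=[0,0,0,0,0,0,0.8,0,0,0,0,0,0,1,0,0,0,0,0,0,1,0,0,0,0,0,0,1,0,0,0,0,0,0,1])

```text
time: 11.42
position: [0.5536, -0.1247, 0.0276]
tool_rot: [3.141, -0.001, 0.826]
wrist_force: [-0.1, 0.5, 5.1]
width: 0.173
```

Request:
move_arm(rows=[0,0,0.3,0,0,0,1,0,0,0.9,0,0,0,1,0,0,1,0,0,0,1,0,0,1,0,0,0,1,0,0,1,0,0,0,1,0,0,1,0,0,0,1,0,0,1,0,0,0,1,0,0,1,0,0,0,1,0,0,0,0,0,0,1,0,0,0,0,0,0,1])

```text
time: 12.68
position: [0.5518, -0.1242, 0.2412]
tool_rot: [-3.139, 0.001, 0.826]
wrist_force: [0.2, 0.3, -2.9]
width: 0.173
```

Request:
move_arm(rows=[-0.1,0.8,0,0,0,0.9,1,-0.1,0.8,0,0,0,0.9,1,-0.1,0.8,0,0,0,0.9,1,-0.1,0.8,0,0,0,0.9,1,-0.1,0.8,0,0,0,0.9,1,-0.1,0.8,0,0,0,0.9,1,-0.1,0,0,0,0,0.86,1,0,0,0,0,0,0,1,0,0,0,0,0,0,1,0,0,0,0,0,0,1])

```text
time: 13.92
position: [0.5319, 0.0191, 0.2425]
tool_rot: [-3.141, 0.0, 1.371]
wrist_force: [0.3, 0.0, -1.2]
width: 0.175
```

```bash
python3 - <<'E'
from h import *
s=ctrl.get_state(); print(s['position'],s['tool_rot'],s['dq'].round(3),s['wrist_force'],s['width'])
p,d=cams.capture('wrist'); cv2.imwrite('pics/w5.png',p); np.savez('w5.npz',p=p,d=d)
f,cx,cy,T=cal('wrist'); v,u=np.mgrid[0:420,0:560]
X=np.stack([(u-cx)/f*d,(v-cy)/f*d,d],-1)@T[:3,:3].T+T[:3,3]; X[d==0]=np.nan; X=X.reshape(-1,3)
r=np.hypot(X[:,0],X[:,1])
for lo,hi in((-.035,-.018),(-.002,.008),(.008,.014),(.014,.022)):
    k=X[(r<.06)&(X[:,2]>lo)&(X[:,2]<hi)]
    if len(k)>5: print(lo,hi,len(k),k.min(0).round(4),k.max(0).round(4),cv2.minEnclosingCircle((k[:,:2]*1000).astype(np.float32)))
P=cloud('wrist',d); Y=P.reshape(-1,3); R=Y[(abs(Y[:,2]-.162)<.004)&(np.hypot(Y[:,0]-.52,Y[:,1]-.117)<.07)]; print('rim',len(R))
E
```

```text
[0.5318882  0.01912171 0.242463  ] [-3.14076611e+00  1.28439883e-04  1.37081628e+00] [-0.001 -0.003 -0.005 -0.001  0.002 -0.004] [ 0.26684346  0.02935162 -1.15888398] 0.17486256566780484
-0.035 -0.018 6640 [-0.0221 -0.0203 -0.035 ] [ 0.0223  0.022  -0.018 ] ((0.12773914635181427, 1.0097137689590454), 22.942750930786133)
-0.002 0.008 12200 [-0.0177 -0.0381 -0.002 ] [0.0392 0.0399 0.008 ] ((0.23403094708919525, 0.9162559509277344), 39.01069641113281)
0.008 0.014 7071 [-0.0459 -0.0465  0.008 ] [0.0481 0.0483 0.014 ] ((0.7360294461250305, 0.8995761871337891), 47.845333099365234)
0.014 0.022 2717 [-0.0485 -0.0489  0.014 ] [0.0499 0.0507 0.0199] ((-0.2124352753162384, 0.8801946043968201), 50.070465087890625)
rim 6876
```

View pics/w5.png

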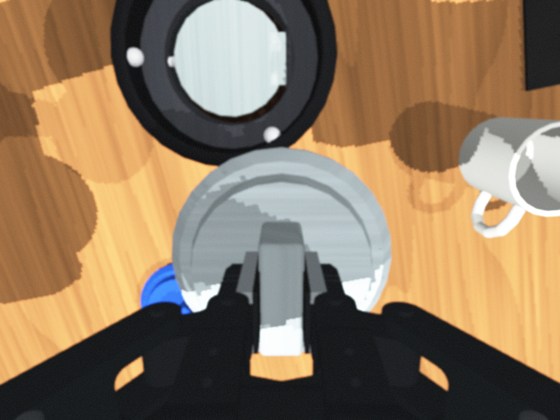

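The lid is held level, its edge circle centred on the tool (offset 0.0, +0.9 mm). The open canister shows at (228,55), flap shut, noses at (135,57) and (271,134). I take the canister centre from this same settled picture.

```bash
python3 - <<'E'
from h import *
from scipy.optimize import least_squares
Z=np.load('w5.npz'); p,d=Z['p'],Z['d']; P=cloud('wrist',d); s=ctrl.get_state(); print(s['position'])
Y=P.reshape(-1,3); ra=np.hypot(Y[:,0]-.5205,Y[:,1]-.1165); an=np.degrees(np.arctan2(Y[:,1]-.1165,Y[:,0]-.5205))
s=(abs(Y[:,2]-.162)<.004)&(ra>.05)&(ra<.07)
o=[];i=[]
for k in range(-180,180,5):
    m=s&(an>=k)&(an<k+5)
    if m.sum()>30:
        q=Y[m];r=ra[m]; j=r>np.percentile(r,95); o.append(q[j].mean(0))
        j=r<np.percentile(r,5); i.append(q[j].mean(0))
o=np.array(o);i=np.array(i)
for X,n in((o,'outer'),(i,'inner')):
    f=least_squares(lambda c:np.hypot(X[:,0]-c[0],X[:,1]-c[1])-c[2],[.52,.117,.06],loss='soft_l1',f_scale=.0005); print(n,f.x,len(X),np.abs(f.fun).mean(),X[:,2].mean())
m=(p.min(2)>200).astype(np.uint8); k,l,st,c=cv2.connectedComponentsWithStats(m)
N=[]
for q in range(1,k):
    if 40<st[q,4]<600 and c[q][1]<150: w=ray('wrist',*c[q],.1556); print(st[q],w,np.hypot(*(w[:2]-[.5205,.1165]))); N.append(w)
# flap disc
m=(abs(Y[:,2]-.1375)<.004)&(ra<.04); print('flap',cv2.minEnclosingCircle((Y[m,:2]*1000).astype(np.float32)),np.median(Y[m],0))
E
```

```text
[0.53200357 0.0191202  0.24263658]
outer [0.52048099 0.11739159 0.06210579] 46 0.0006428089660505484 0.1616387367798056
inner [0.52049147 0.11718405 0.05356107] 46 0.0004473844988859363 0.16015418879172721
[128  49  14  15 177] [0.46962691 0.1272048  0.1556    ] 0.05198715468437232
[266 128  13  13 108] [0.53723663 0.06927937 0.1556    ] 0.05009893484281664
flap ((520.4950561523438, 116.49691009521484), 39.995113372802734) [0.52105008 0.11734771 0.13831531]
```

Request:
move_arm(rows=[-0.1,0.82,0,0,0,0,1,-0.1,0.82,0,0,0,0,1,-0.1,0.82,0,0,0,0,1,-0.11,0.82,0,0,0,0,1,0,0,-0.5,0,0,0,1,0,0,-0.6,0,0,0,1,0,0,-0.45,0,0,0,1,0,0,0,0,0,0,1,0,0,0,0,0,0,1])

```text
time: 15.1
position: [0.5201, 0.1174, 0.1965]
tool_rot: [3.141, -0.0, 1.371]
wrist_force: [0.4, -0.1, -1.0]
width: 0.171
```

Request:
move_arm(rows=[-0.015,0,-0.15,0,0,0,1,0,0,-0.15,0,0,0,1,0,0,-0.13,0,0,0,1,0,0,0,0,0,0,1,0,0,0,0,0,0,1])

```text
time: 15.72
position: [0.5194, 0.1179, 0.1836]
tool_rot: [3.141, -0.0, 1.372]
wrist_force: [0.4, -0.0, -1.4]
width: 0.176
```

Request:
move_arm(rows=[0,0,-0.07,0,0,0,1,0,0,-0.07,0,0,0,1,0,0,-0.05,0,0,0,1,0,0,0,0,0,0,1])

```text
time: 16.23
position: [0.5203, 0.1181, 0.1799]
tool_rot: [3.14, -0.001, 1.372]
wrist_force: [-1.9, -0.2, 7.3]
width: 0.175
```

Request:
move_arm(rows=[0,0,-0.05,0,0,0,1,0,0,-0.05,0,0,0,1,0,0,0,0,0,0,1])

```text
time: 16.6
position: [0.5212, 0.1184, 0.1787]
tool_rot: [3.138, -0.002, 1.372]
wrist_force: [-4.3, -0.4, 13.0]
width: 0.174
```

Request:
move_arm(rows=[0,0,-0.05,0,0,0,1,0,0,-0.05,0,0,0,1,0,0,0,0,0,0,1])

```text
time: 16.98
position: [0.521, 0.1189, 0.1727]
tool_rot: [3.138, -0.003, 1.372]
wrist_force: [2.8, 3.7, -1.5]
width: 0.173
```

Force rose to 13 N and then dropped, so the lid is through the noses. Continue down to the ledge.

Request:
move_arm(rows=[0,0,-0.07,0,0,0,1,0,0,-0.07,0,0,0,1,0,0,-0.03,0,0,0,1,0,0,0,0,0,0,1])

```text
time: 17.48
position: [0.519, 0.1175, 0.1676]
tool_rot: [-3.141, 0.001, 1.372]
wrist_force: [0.5, 1.0, 5.8]
width: 0.172
```

Request:
move_arm(rows=[0,0,-0.04,0,0,0,1,0,0,-0.03,0,0,0,1,0,0,0,0,0,0,1,0,0,0,0,0,0,1])

```text
time: 17.98
position: [0.5191, 0.1175, 0.1675]
tool_rot: [-3.14, 0.001, 1.372]
wrist_force: [-5.1, 0.4, 16.9]
width: 0.171
```

Request:
move_arm(rows=[0,0,0,0,0,0,1,0,0,0,0,0,0,1,0,0,0,0,0,0,1,0,0,0,0,0,0,1])

```text
time: 18.48
position: [0.5191, 0.1175, 0.1675]
tool_rot: [-3.141, 0.001, 1.372]
wrist_force: [-6.2, 0.6, 16.4]
width: 0.176
```

```bash
python3 - <<'E'
from h import *
s=ctrl.get_state(); print(s['position'],s['wrist_force'],s['width'],s['time'])
p,d=cams.capture('wrist'); P=cloud('wrist',d); X=P.reshape(-1,3); r=np.hypot(X[:,0]-.5205,X[:,1]-.1173)
for a,b in((.041,.044),(.048,.052),(.056,.061)):
    m=(r>a)&(r<b)&(X[:,2]<.17); q=X[m]; print(a,len(q),np.percentile(q[:,2],[10,50,90]).round(4))
q=X[(r>.030)&(r<.038)&(X[:,2]<.175)]; A=np.c_[q[:,:2]-[.5205,.1173],np.ones(len(q))]; print('dome plane',np.linalg.lstsq(A,q[:,2],rcond=None)[0])
p2,_=cams.capture('scene'); cv2.imwrite('pics/end.png',np.hstack([cv2.resize(p,(400,300)),cv2.resize(p2[120:300,180:420],(400,300))]))
f=[ctrl.get_state()['wrist_force'][2].round(1)]; print(f)
E
```

```text
[0.5190699  0.11753213 0.16754963] [-6.16098294  0.64222857 16.38048525] 0.17617612597938753 18.475
0.041 2751 [0.1549 0.1557 0.1565]
0.048 3300 [0.1397 0.1507 0.1584]
0.056 6511 [0.1614 0.1622 0.163 ]
dome plane [-0.00273812 -0.00327472  0.16416799]
[np.float64(15.1)]
```

View pics/end.png

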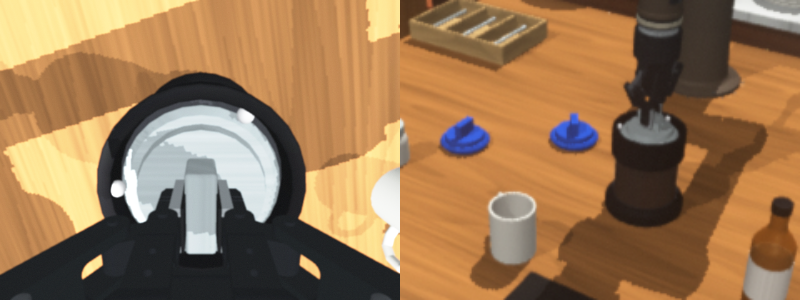

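The lid sits level in the collar (wrist half, (200,165)), with the noses at (245,115) and (118,188) over its edge. Its dome is at z 0.164, which is ledge plus 24 mm. The push is steady at about 15–16 N, and the mug, syrup bottle and blue lids seen in the picture stand as before.

```bash
python3 -c "
from h import *
print(ctrl.sign_off()); s=ctrl.get_state(); print(s['wrist_force'],s['time'])"
```

```text
the job is handed in; nothing more can be done
None
the job is handed in; nothing more can be done
```

The canister is closed and the job is handed in, about 18.5 s into the 72 s allowed. The gripper still holds the knob and presses the lid down.

- **Flap:** I pressed it down with shut fingers. Resistance rose to about 5 N, then dropped as it passed the catch. It stopped hard at z = 0.137, and the wrist picture afterwards showed it shut and level.
- **Lid:** I gripped the steel lid by its knob, centred it on the collar to within about 1 mm and pressed straight down. Force built to 13 N, dropped suddenly at the noses, and the lid then stopped on the ledge.
- **Last checks:** The lid's dome is at z = 0.164 (0.164 expected) and level to within 0.3°. The push is a steady 15–16 N, with a sideways force of about 6 N.
- **Other tableware:** I moved nothing else on purpose. The mug, syrup bottle and blue lids look undisturbed in the last picture. The sugar jar is mostly outside that crop, so I did not check it, though the arm never went near it.
- **Disagreements:** The top camera and the wrist camera differed by 2–3 mm on positions. I used the wrist camera. One of its early views, taken while the arm was still settling, was a few millimetres off, so I measured the lid again before gripping it.

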